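Cap the hanging pH electrode

ROBOT

A 6-joint arm with a two-finger parallel gripper is mounted at the origin on a cart in front of the work surface, level with it; the furniture and walls round the work are solid. World frame = base frame: x ahead of the robot, y to its left, z up, the work surface at z = 0. Lengths are in m, angles in rad, forces in N, time in s.
With the tool pointing down it reaches from about 0.3 to 0.875 m from the base axis. Payload 6.4 kg.
Tool frame: the origin (TCP) lies at the very end of the fingers, on their centre line; the grasp point (between the pads) lies 19 mm behind it; z points along the fingers, y is the line along which they close (so a half turn about z gives the same grasp; the last joint's range is limited). The gripper opens to 88 mm and grips with 3 to 60 N. Pads are 18 mm wide; open, the fingers measure 123 mm over their backs; the gripper's body (75 mm by 187 mm) begins 45 mm behind the grasp point.
Start: joints at [1.027, 0.181, 1.607, -0, 1.354, -0.206], TCP at [0.191, 0.543, 0.2] pointing down, gripper open.
Joint ranges: [-2.99, 2.99], [-0.89, 2.07], [0.3, 2.58], [-1.14, 4.28], [0, 2.63], [-3.12, 3.12]. Speed limits (rad/s): [2.57, 2.57, 3.01, 3.14, 3.14, 3.14].

INTERFACE

Orientations are given as a rotation vector (axis times angle).
In Python, from rig import readout, get_image, get_calibration, manip, nets gives the robot as it stands.
- The arm moves only by the shell command python3 -m handwheel 'ROWS' [OPENING]. ROWS is a JSON object of lists of equal length, an entry for each row: "delta_pos": the shift along the tool's x, y, z in cm, a list of three; "roll": the turn about the tool's z in units of 5 degrees (1.0 is 5 degrees). A call has 1 to 10 rows; each row is the pose to reach, as a shift and turn from the pose commanded when the call began, along the tool's axes at that moment; what a row does not reach only later rows make up. A row lasts 1/10 s, in which the tool goes at most 50 mm and 8.59 degrees, less where a joint would pass 70% of its speed; a pose out of reach is approached as far as the arm can. A call with a gripper value outside its range is refused whole. OPENING is the opening, from -1 (shut) to 1 (fully open), set as the call begins (- or left out, the last holds). The fingers move at their own pace and stop on an object; the grip force is fixed at half the most. Time passes only in rows, so rows that repeat a pose let the fingers close. It gives the time, the measured TCP pose, the force, the opening and the grip force at its end, in the units of the state.
- readout.state(): the state, without advancing time (a new reading comes with each control period).
- get_image(name): name is "side" or "top"; returns the picture (384x512x3 uint8, blue, green, red); there is no depth.
- get_calibration(name): a dict with "fovy" (degrees; the focal length in pixels is half the picture's height over the tangent of half this angle, whatever the lens; pixels are square), "cx", "cy" (the principal point, pixels), "eye" and "rotation" of the camera in the world. Camera axes: x right, y up, looking along -z (the intrinsics and any distortion apply to the point x, -y, -z); pixel columns grow to the right and rows downward; lengths in m; the calibration is good to about 2 mm. A picture is of the moment at which its call begins. get_calibration takes no time and is no camera call.
- manip.hand_in(): hands the job in; it is judged then, once.
Trained networks look in the newest picture that a camera, given by its name, has taken for a name from the list of things; names that differ only in an ending like _2 or _b are one class to them, and where a whole thing is asked for, a point or a joint stands for the part that bears it (a point fixed in the world has none). Each returns a list of dicts, best first, with "score" (0 to 1); they miss things now and then, are a little off and sometimes report something else, mostly with a low value. They report only what shows in the picture. A call takes as long as a camera call. They do not tell look-alikes from the thing itself.
- nets.look_for(camera, label): "at" ([x, y, z] in m, in the coordinates of the camera as it stood for that picture, good to about 4 mm: the middle of the surface that is visible of it).
- nets.tip_of(camera, label): "at" ([x, y, z] in m, in the coordinates of the camera as it stood for that picture, good to about 4 mm: a listed point, or the origin of a listed thing).
The state is a dict: "clock": time; "q": joint angles; "joint_vel": joint speeds; "tau": joint torques, N m; "tool_pos": TCP position; "tool_rot": TCP orientation; "force": force on the tool from outside, world axes, zero at the start; "moment": the same for the moment, N m; "grip_width": finger opening in m; "finger_force": force on a finger pad.
Only numpy, scipy, OpenCV 4.12 (cv2) and the standard library are available. Lean on these libraries where they do the work, as an engineer would, in place of code of your own. Each camera call takes 0.05 s, during which the arm holds its last target. There are 200 camera calls.

TASK

The pH electrode has been left hanging bare on its stand and its grey storage cap lies on the bench. The cap's two ends look alike, but only one has the deep bore (the other is a shallow blind foot): find the deep end, by feel if need be, turn the cap so that this hole looks up along the slanting electrode, slide it over the glass and press it gently up against the collar until the sprung electrode just gives, without driving it to the end of its travel. Finish like that, still gripping the cap and keeping it pressed home so that I can fit the sealing band; touch the electrode and its stand with nothing but the cap, and leave the bottle, beaker and petri dish where they stand.

Things in the scene. Friction and masses are not known exactly. Their poses are not given: they have to be found in the camera images.
- storage_cap: grey octagonal tube, 62 mm long, 28 mm across flats, 60 g, lying on a flat. Origin at its centre (14 mm up); x runs along it out of the deep end, z up. Deep end x = +31 mm: bore 17 mm wide, 46 mm deep. Other end x = -31 mm: same 17 mm opening but 6 mm deep; outside both ends are alike. The deep end may point any way over the bench
- cap_mouth (a point): centre of the mouth of the cap's deep bore, 31 mm from the cap's centre; axes as the cap's (x points out of the hole)
- electrode_stand: stand fixed to the bench: foot plate 125 x 95 x 14 mm, origin on the bench 10 mm from the plate's middle; stand +x points to the robot's left (+y) within 0.35 rad. Post 12 mm thick, 0.30 m tall, at x = 45 mm. The electrode hangs out beyond the foot on the right (stand -x) in a black clip 82 mm up from its bulb, leaning 0.61 rad from vertical, upper end to the left (stand +x)
- electrode (a joint): travel of the electrode up along its own axis in the sprung clip: 0 at rest, end stop at 0.016 m; the spring pushes it down with about 2 N at rest, rising 0.35 N per mm
- electrode_tip (a point): lowest point of the electrode's round glass bulb, 0.165 m above the bench; z points up along the slanting electrode, x and z lie in the upright plane of the lean. From here the glass shaft (12 mm diameter, hemispherical end) runs 38 mm up to the collar
- electrode_seat (a point): centre of the underside of the collar (26 mm diameter, 12 mm thick), 38 mm up from the bulb, axes as electrode_tip. The cap's rim seats here all round; the bulb is then 8 mm clear of the bottom of the bore. Above the collar: a 17 mm thick body, then a 21 mm head that ends 138 mm from the bulb
- bottle_buffer: bystander: white labelled reagent bottle with a black cap, 60 x 60 x 122 mm, origin at the middle of its underside
- beaker_250: bystander: empty glass beaker, 73 mm wide and 94 mm tall, origin at the middle of its underside
- petri_dish: bystander: covered petri dish, 65 mm wide and 15 mm tall, origin at the middle of its underside
There are look-alikes about, which are no part of the job. There is more than one size of the storage_cap; the job needs the largest.

How it is judged:
By the outcome, as a careful person would: the job done as asked, in the order asked, and still so for the second after the job is handed in, while the arm keeps its last pose, push and grip.
It also fails if it takes over 64 s, if anything falls off the work surface, if the arm or the gripper's body presses on something with over 40 N, if the wrist force passes 120 N, or if a joint passes its speed limit or range.

## Working session

There is one attempt and no reset: what is moved stays moved. The work goes in short steps, Python scripts to look and compute and a shell command to move; the robot and the scene stay as the last step left them, time stands still between calls to the robot, and variables do not carry over. Pictures are saved under pics/ and viewed, at most 10 in all, crops included, and the job is handed in when it is done.

```bash
ls; mkdir -p pics
cat > h.py <<'E'
import numpy as np, cv2
from rig import readout, get_image, get_calibration, manip, nets
def w(cam,p):
    c=get_calibration(cam); return np.array(c['eye'])+np.array(c['rotation'])@np.array(p)
E
python3 - <<'E'
from h import *
for c in ('side','top'):
    im=get_image(c); cv2.imwrite(f'pics/{c}0.png',im); print(c,get_calibration(c))
    for l in ('storage_cap','electrode_stand','bottle_buffer','beaker_250','petri_dish','electrode_tip','electrode_seat','cap_mouth'):
        for f in ('tip_of','look_for'):
            if f=='look_for' and l!='storage_cap': continue
            print(l,f,[(w(c,d['at']).round(3).tolist(),round(d['score'],2)) for d in getattr(nets,f)(c,l)])
print(readout.state())
E
```

```text
pics
side {'fovy': 48.939417818059354, 'cx': 261.3618841850069, 'cy': 188.40072868950963, 'eye': array([ 0.55182421, -0.87237064,  0.80057649]), 'rotation': array([0.93945679, 0.00534633, 0.00877418])}
storage_cap tip_of [([0.469, -0.955, 0.718], 0.69), ([0.413, -1.011, 0.662], 0.57), ([0.525, -0.899, 0.774], 0.43)]
storage_cap look_for [([0.459, -0.965, 0.708], 0.64), ([0.523, -0.902, 0.771], 0.42), ([0.416, -1.008, 0.665], 0.4)]
electrode_stand tip_of [([0.512, -0.912, 0.761], 0.77)]
bottle_buffer tip_of [([0.636, -0.788, 0.885], 0.92)]
beaker_250 tip_of []
petri_dish tip_of [([0.427, -0.998, 0.675], 0.64), ([0.493, -0.931, 0.742], 0.22)]
electrode_tip tip_of [([0.495, -0.929, 0.744], 0.63)]
electrode_seat tip_of [([0.499, -0.925, 0.748], 0.77)]
cap_mouth tip_of [([0.532, -0.892, 0.781], 0.62), ([0.429, -0.996, 0.677], 0.52), ([0.494, -0.93, 0.743], 0.48)]
top {'fovy': 46.71716831198688, 'cx': 254.741287972841, 'cy': 192.76000190963043, 'eye': array([0.37347876, 0.07379502, 1.18443471]), 'rotation': array([ 0.10533317, -0.12349961, -1.58682145])}
storage_cap tip_of [([2.243, 1.944,
[... 581 characters left out ...]
([2.246, 1.947, 3.057], 0.46)]
{'clock': 1.0, 'q': array([ 1.02669428e+00,  1.80801450e-01,  1.60700000e+00, -1.86883146e-05,
        1.35379859e+00, -2.06303504e-01]), 'joint_vel': array([-0.00103855,  0.00049668,  0.001653  ,  0.00210752,  0.0013503 ,
        0.00083646]), 'tau': array([ 9.75074327e-04, -4.33827209e+01, -3.42189753e+01,  7.03225192e-02,
        3.06511461e-02, -2.12675292e-05]), 'tool_pos': array([0.19055956, 0.54251891, 0.19951364]), 'tool_rot': array([ 5.28084884e-01,  3.09687602e+00, -2.13049723e-05]), 'force': array([ 0.42526508, -0.00331395,  0.14581217]), 'moment': array([-0.0296621 ,  0.01020303, -0.00084532]), 'finger_force': 0.0, 'grip_width': 0.08825967801254761}
```

```bash
cat > h.py <<'E'
import numpy as np, cv2
from scipy.spatial.transform import Rotation as R
from rig import readout, get_image, get_calibration, manip, nets
def w(cam,p):
    c=get_calibration(cam); return np.array(c['eye'])+R.from_rotvec(c['rotation']).apply(p)
def px(cam,P):
    c=get_calibration(cam); q=R.from_rotvec(c['rotation']).inv().apply(np.array(P)-c['eye'])
    f=192/np.tan(np.radians(c['fovy']/2)); return np.array([c['cx']+f*q[0]/-q[2], c['cy']-f*q[1]/-q[2]])
def ray(cam,u,v,z):
    c=get_calibration(cam); f=192/np.tan(np.radians(c['fovy']/2))
    d=R.from_rotvec(c['rotation']).apply([(u-c['cx'])/f,-(v-c['cy'])/f,-1]); e=np.array(c['eye'])
    return e+d*(z-e[2])/d[2]
E
python3 - <<'E'
from h import *
for c in ('side','top'):
    for l in ('storage_cap','electrode_stand','bottle_buffer','beaker_250','petri_dish','electrode_tip','electrode_seat','cap_mouth'):
        for f in ('tip_of','look_for'):
            if f=='look_for' and l!='storage_cap': continue
            print(c,l,f,[(w(c,d['at']).round(3).tolist(),px(c,w(c,d['at'])).round().tolist(),round(d['score'],2)) for d in getattr(nets,f)(c,l)])
E
```

```text
side storage_cap tip_of [([0.467, -0.024, 0.013], [233.0, 238.0], 0.69), ([0.406, 0.062, 0.011], [214.0, 218.0], 0.57), ([0.526, 0.059, 0.012], [256.0, 219.0], 0.43)]
side storage_cap look_for [([0.456, -0.023, 0.024], [229.0, 234.0], 0.64), ([0.523, 0.051, 0.018], [255.0, 219.0], 0.42), ([0.409, 0.053, 0.018], [215.0, 218.0], 0.4)]
side electrode_stand tip_of [([0.51, 0.324, 0.001], [253.0, 171.0], 0.77)]
side bottle_buffer tip_of [([0.644, 0.146, 0.001], [295.0, 203.0], 0.92)]
side beaker_250 tip_of []
side petri_dish tip_of [([0.422, -0.207, -0.002], [210.0, 295.0], 0.64), ([0.492, -0.041, 0.016], [243.0, 242.0], 0.22)]
side electrode_tip tip_of [([0.492, 0.2, 0.165], [245.0, 148.0], 0.63)]
side electrode_seat tip_of [([0.495, 0.222, 0.197], [246.0, 134.0], 0.77)]
side cap_mouth tip_of [([0.533, 0.039, 0.008], [258.0, 224.0], 0.62), ([0.423, 0.082, 0.011], [221.0, 213.0], 0.52), ([0.493, -0.043, 0.015], [243.0, 242.0], 0.48)]
top storage_cap tip_of [([0.407, 0.058, 0.009], [256.0, 245.0], 0.65), ([0.521, 0.059, 0.012], [255.0, 202.0], 0.57), ([0.465, -0.026, 0.012], [287.0, 222.0], 0.56)]
top storage_cap look_for [([0.522, 0.061, 0.02], [254.0, 201.0], 0.62), ([0.465, -0.026, 0.022], [287.0, 222.0], 0.58)]
top electrode_stand tip_of [([0.506, 0.321, -0.001], [157.0, 210.0], 0.59)]
top bottle_buffer tip_of [([0.644, 0.144, 0.001], [222.0, 158.0], 0.8)]
top beaker_250 tip_of [([0.66, 0.052, -0.002], [256.0, 152.0], 0.73)]
top petri_dish tip_of [([0.418, -0.208, -0.003], [355.0, 239.0], 0.75)]
top electrode_tip tip_of [([0.49, 0.199, 0.156], [195.0, 208.0], 0.64)]
top electrode_seat tip_of [([0.494, 0.219, 0.201], [184.0, 204.0], 0.79)]
top cap_mouth tip_of [([0.421, -0.205, -0.002], [355.0, 238.0], 0.6), ([0.49, -0.042, 0.017], [293.0, 212.0], 0.58), ([0.53, 0.035, 0.008], [264.0, 198.0], 0.55), ([0.417, 0.075, 0.007], [250.0, 241.0], 0.46)]
```

View pics/side0.png

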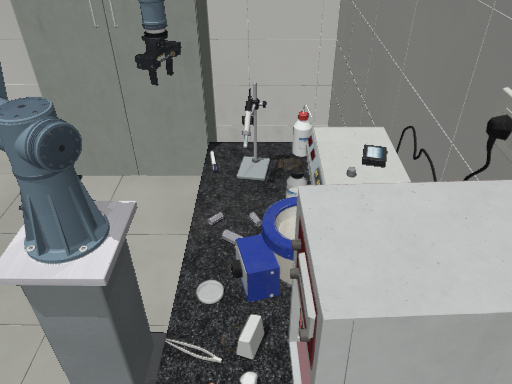

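View pics/top0.png

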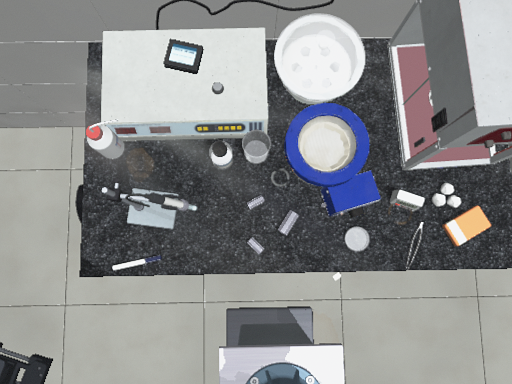

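Run:
```python
from h import *
a=cv2.imread('pics/top0.png')[190:260,240:310]; b=cv2.imread('pics/side0.png')[200:250,205:265]
a=cv2.resize(a,(400,400),interpolation=cv2.INTER_CUBIC); b=cv2.resize(b,(400,333),interpolation=cv2.INTER_CUBIC)
b=cv2.copyMakeBorder(b,0,67,0,0,0); cv2.imwrite('pics/crop0.png',np.hstack([a,b]))
for c in ('top','side'):
  for n,p in (('tip',[.49,.2,.165]),('base',[.51,.322,0])): print(c,n,px(c,p))
```

```text
top tip [194.47577458 207.84734252]
top base [156.42228343 208.1299048 ]
side tip [244.11291863 147.55805719]
side base [252.72449767 171.11690467]
```

View pics/crop0.png

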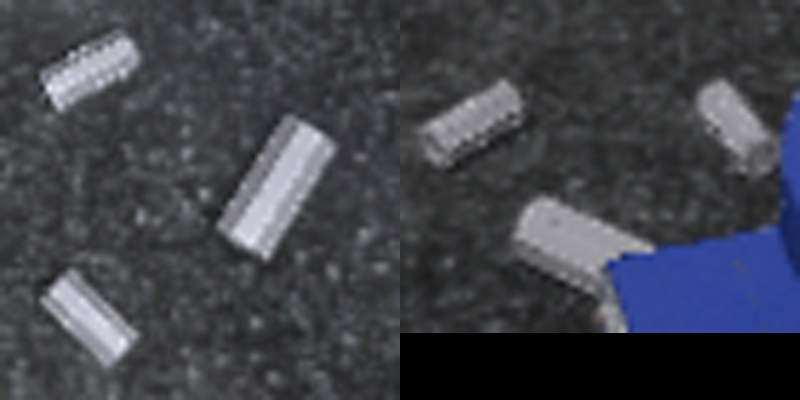

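```bash
python3 -m handwheel --help; python3 -m handwheel
python3 - <<'E'
from h import *
a=cv2.imread('pics/side0.png'); t=cv2.imread('pics/top0.png')
c1=cv2.resize(a[75:185,195:285],(409,500),interpolation=cv2.INTER_CUBIC); c2=cv2.resize(a[20:95,120:195],(380,380),interpolation=cv2.INTER_CUBIC)
c2=cv2.copyMakeBorder(c2,0,120,0,0,0); cv2.imwrite('pics/crop1.png',np.hstack([c1,c2]))
for v in ((287,222),(294.8,213.3),(282.9,232.9)): print(ray('top',*v,.02))
print(ray('top',160,275,0),ray('top',260,308,0), R.from_rotvec(readout.state()['tool_rot']).as_matrix(), readout.state()['clock'])
E
```

```text
[ 0.4646846  -0.02446059  0.02      ]
[ 0.48720598 -0.04569809  0.02      ]
[ 0.4363733  -0.01286879  0.02      ]
[0.33383192 0.31052702 0.        ] [0.24430852 0.05072991 0.        ] [[-9.43492547e-01  3.31393744e-01  2.99860048e-05]
 [ 3.31393744e-01  9.43492546e-01  3.09849491e-05]
 [-1.80233538e-05  3.91712430e-05 -9.99999999e-01]] 1.9invalid input: not JSON, or not a number
invalid input
```

View pics/crop1.png

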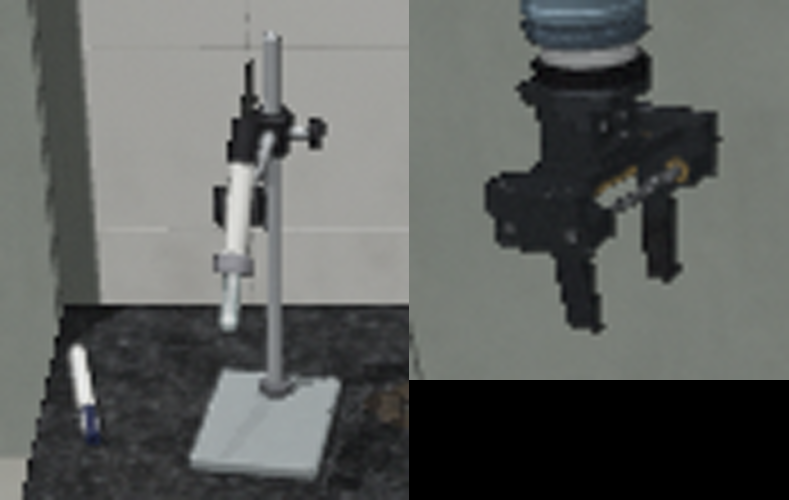

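The largest cap lies at about (0.465, -0.026), with its axis along (0.84, -0.55). Its ends are hidden in both views. The electrode leans toward +y. A vertical gripper body would foul the electrode, so I'll check how the arm handles the reach limit, since that may give the tilt I need.

```bash
python3 -m handwheel '{"delta_pos":[[3.3,3.6,0],[6.6,7.2,0],[9.9,10.8,0],[13.2,14.4,0],[16.5,18,0],[19.8,21.6,0],[23,25.2,0],[26.3,28.8,0],[29.6,32.5,0],[32.8,36.1,0]],"roll":[0,0,0,0,0,0,0,0,0,0]}'
python3 -c "
from h import *
s=readout.state();print(s['q'],R.from_rotvec(s['tool_rot']).as_matrix()[:,2])"
```

```text
clock: 2.9
tool_pos: [0.0053, 0.9222, 0.1736]
tool_rot: [-0.526, -3.092, -0.023]
force: [0.7, 0.9, -2.9]
grip_width: 0.0881
finger_force: 0.0
[1.43511567 1.08604932 0.30738112 0.00491484 1.73339544 0.20194098] [-0.00280836  0.01528448 -0.99987924]
```

```bash
python3 -m handwheel '{"delta_pos":[[1.6,4.7,0],[3.3,9.4,0],[5,14,0],[5,14,0]],"roll":[0,0,0,0]}'
python3 -c "
from h import *
s=readout.state();print(s['q'],R.from_rotvec(s['tool_rot']).as_matrix()[:,2])"
```

```text
clock: 3.3
tool_pos: [0.0076, 0.9465, 0.1693]
tool_rot: [-0.527, -3.082, -0.121]
force: [0.8, 0.4, 0.1]
grip_width: 0.0885
finger_force: 0.0
[1.43444406 1.09742782 0.29770651 0.0096189  1.66876989 0.20359323] [ 0.00106471  0.0781832  -0.99693844]
```

```bash
python3 -m handwheel '{"delta_pos":[[-1.6,-4.7,0],[-3.3,-9.4,0],[-5,-14,0],[-6.6,-18.8,0]],"roll":[0,0,0,0]}'
python3 -c "
from h import *
s=readout.state();print(s['q'],R.from_rotvec(s['tool_rot']).as_matrix().round(3))"
```

```text
clock: 3.7
tool_pos: [0.0078, 0.7812, 0.1567]
tool_rot: [-0.527, -3.082, -0.122]
force: [0.3, 1.3, 0.9]
grip_width: 0.0882
finger_force: 0.0
[1.40400967 0.60740721 1.12444277 0.01217266 1.3315632  0.16948764] [[-0.943  0.332  0.001]
 [ 0.331  0.94   0.079]
 [ 0.025  0.075 -0.997]]
```

Overreaching tilts the tool, and the tilt persists afterwards, so I can pick vertically and then tilt at the reach limit. First I'll go to the cap.

```bash
cat >> h.py <<'E'
def plan(target):
    s=readout.state(); M=R.from_rotvec(s['tool_rot']).as_matrix(); print('clk',s['clock'],'d_cm',(M.T@(np.array(target)-s['tool_pos'])*100).round(2))
def st():
    s=readout.state(); M=R.from_rotvec(s['tool_rot']).as_matrix()
    print('clk',round(s['clock'],2),'p',s['tool_pos'].round(4),'q',s['q'].round(2),'F',s['force'].round(1),'w',round(s['grip_width'],4),'ff',round(s['finger_force'],1)); print(M.round(3)); return s,M
E
python3 -c "
from h import *
plan([.464,-.024,.12])"
```

```text
clk 3.7 d_cm [-69.79 -60.82  -2.64]
```

```bash
python3 -m handwheel '{"delta_pos":[[-3.5,-3.1,-0.1],[-7,-6.1,-0.3],[-10.5,-9.2,-0.4],[-14,-12.2,-0.5],[-17.5,-15.2,-0.7],[-21,-18.3,-0.8],[-24.5,-21.4,-0.9],[-28,-24.4,-1.1],[-31.5,-27.5,-1.2],[-35,-30.5,-1.3]],"roll":[0.3,0.6,0.9,1.2,1.5,1.8,2.1,2.4,2.6,2.8]}'
python3 -c "
from h import *
plan([.464,-.024,.12]);st()"
```

```text
clock: 4.7
tool_pos: [0.2378, 0.3777, 0.1393]
tool_rot: [-0.897, -2.989, -0.119]
force: [0.0, -0.0, 0.0]
grip_width: 0.088
finger_force: 0.0
clk 4.7 d_cm [-41.02 -21.11  -1.15]
clk 4.7 p [0.2378 0.3777 0.1393] q [ 0.69 -0.11  2.03  0.06  1.16 -0.32] F [ 0. -0.  0.] w 0.088 ff 0.0
[[-0.835  0.55   0.004]
 [ 0.549  0.832  0.079]
 [ 0.04   0.068 -0.997]]
```

```bash
python3 -m handwheel '{"delta_pos":[[-4.1,-2.1,-0.1],[-8.2,-4.2,-0.2],[-12.3,-6.3,-0.3],[-16.4,-8.4,-0.4],[-20.5,-10.5,-0.6],[-24.6,-12.6,-0.7],[-28.7,-14.8,-0.8],[-32.8,-16.9,-0.9],[-36.9,-19,-1],[-41,-21.1,-1.1]],"roll":[0,0,0,0,0,0,0,0,0,0]}'
python3 -c "
from h import *
plan([.464,-.024,.005]);st()
a=get_image('top')[150:290,190:390]; cv2.imwrite('pics/t1.png',cv2.resize(a,(800,560),interpolation=cv2.INTER_CUBIC))
for l in ('storage_cap','cap_mouth'): print(l,[(w('top',d['at']).round(3).tolist(),round(d['score'],2)) for d in nets.tip_of('top',l)])"
```

```text
clock: 5.7
tool_pos: [0.4644, -0.0255, 0.1198]
tool_rot: [-0.898, -2.99, -0.114]
force: [0.9, 0.7, 0.8]
grip_width: 0.0882
finger_force: 0.0
clk 5.7 d_cm [-0.32 -0.64 11.46]
clk 5.7 p [ 0.4644 -0.0255  0.1198] q [-0.37  0.03  1.95  0.08  1.19 -1.38] F [0.9 0.7 0.8] w 0.0882 ff 0.0
[[-0.835  0.551  0.004]
 [ 0.549  0.832  0.075]
 [ 0.038  0.065 -0.997]]
storage_cap [([0.406, 0.06, 0.01], 0.62)]
cap_mouth [([0.42, 0.076, 0.007], 0.67)]
```

View pics/t1.png

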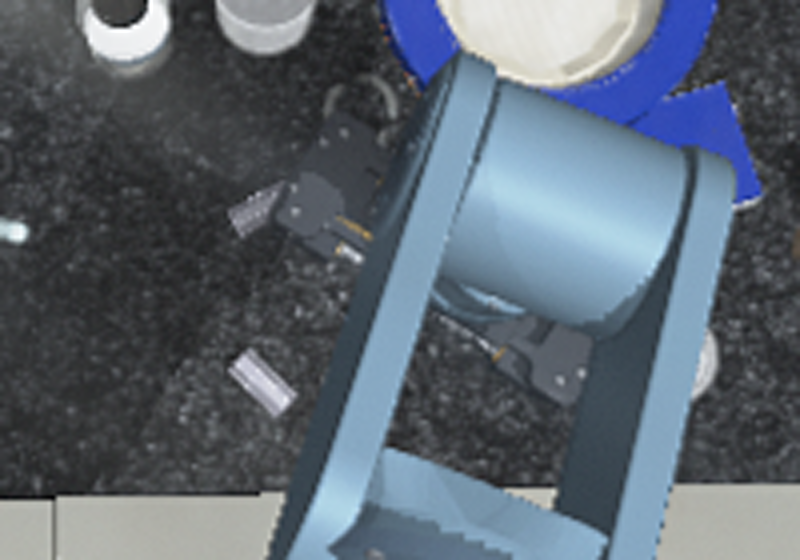

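```bash
python3 -m handwheel '{"delta_pos":[[0,-0.1,3],[-0.2,-0.4,6],[-0.3,-0.6,9],[-0.3,-0.6,10.5],[-0.3,-0.6,11.4],[-0.3,-0.6,11.4]],"roll":[0,0,0,0,0,0]}'
python3 -c "
from h import *
st()"
```

```text
clock: 6.45
tool_pos: [0.4611, -0.0197, 0.0038]
tool_rot: [-0.893, -2.986, -0.114]
force: [0.8, 0.4, -0.3]
grip_width: 0.088
finger_force: 0.0
clk 6.45 p [ 0.4611 -0.0197  0.0038] q [-0.36  0.23  2.01  0.09  0.93 -1.4 ] F [ 0.8  0.4 -0.3] w 0.088 ff 0.0
[[-0.836  0.549 -0.   ]
 [ 0.548  0.833  0.077]
 [ 0.043  0.064 -0.997]]
```

```bash
python3 -m handwheel '{"delta_pos":[[0,0,0],[0,0,0],[0,0,0],[0,0,0],[0,0,0],[0,0,0],[0,0,0],[0,0,0]],"roll":[0,0,0,0,0,0,0,0]}' -1
python3 -c "
from h import *
st()
for c in ('side',):
  get_image(c)
  for l in ('storage_cap','cap_mouth'): print(l,[(w(c,d['at']).round(3).tolist(),round(d['score'],2)) for d in nets.tip_of(c,l)])"
```

```text
clock: 7.25
tool_pos: [0.4618, -0.0206, 0.004]
tool_rot: [-0.895, -2.987, -0.114]
force: [-0.1, 0.8, -1.1]
grip_width: 0.0264
finger_force: 0.0
clk 7.25 p [ 0.4618 -0.0206  0.004 ] q [-0.36  0.23  2.01  0.09  0.93 -1.4 ] F [-0.1  0.8 -1.1] w 0.0264 ff 0.0
[[-0.835  0.55   0.   ]
 [ 0.548  0.833  0.076]
 [ 0.042  0.064 -0.997]]
storage_cap [([0.523, 0.059, 0.014], 0.67), ([0.465, -0.021, 0.016], 0.43)]
cap_mouth [([0.532, 0.035, 0.008], 0.61), ([0.494, -0.043, 0.017], 0.6), ([0.643, 0.144, -0.001], 0.24)]
```

```bash
python3 -m handwheel '{"delta_pos":[[0,0,0],[0,0,0],[0,0,0],[0,0,-2],[0,0,-5],[0,0,-8]],"roll":[0,0,0,0,0,0]}' -1
python3 -c "
from h import *
st()
for c in ('side',):
  cv2.imwrite('pics/s1.png',cv2.resize(get_image(c)[185:255,195:285],(800,622),interpolation=cv2.INTER_CUBIC)[:600])
  for l in ('storage_cap','cap_mouth'): print(l,[(w(c,d['at']).round(3).tolist(),px(c,w(c,d['at'])).round(),round(d['score'],2)) for d in nets.tip_of(c,l)])"
```

```text
clock: 8.0
tool_pos: [0.4611, -0.0265, 0.0844]
tool_rot: [-0.895, -2.986, -0.114]
force: [1.0, 0.3, -0.1]
grip_width: 0.0007
finger_force: 0.0
clk 8.0 p [ 0.4611 -0.0265  0.0844] q [-0.37  0.08  1.98  0.08  1.11 -1.4 ] F [ 1.   0.3 -0.1] w 0.0007 ff 0.0
[[-0.835  0.55  -0.001]
 [ 0.548  0.833  0.077]
 [ 0.043  0.064 -0.997]]
storage_cap [([0.465, -0.025, 0.014], array([233., 238.]), 0.58), ([0.41, 0.059, 0.012], array([216., 218.]), 0.56), ([0.524, 0.06, 0.014], array([255., 218.]), 0.54)]
cap_mouth [([0.422, 0.08, 0.009], array([221., 214.]), 0.67), ([0.533, 0.037, 0.008], array([258., 225.]), 0.66), ([0.466, -0.022, 0.015], array([233., 237.]), 0.48)]
```

View pics/s1.png

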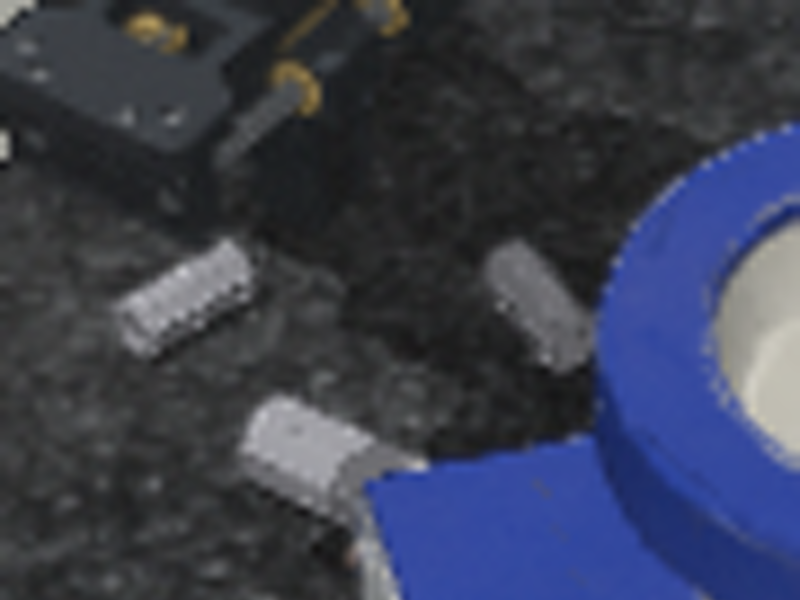

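Run:
```python
from h import *
s=readout.state(); M=R.from_rotvec(s['tool_rot']).as_matrix(); p=s['tool_pos']
out=[]
for c in ('side','top'):
    im=get_image(c); u=px(c,p); g=px(c,p-.064*M[:,2]); print(c,u,g,px(c,[.465,-.025,.014]))
    x,y=[int(k) for k in u]; K=8
    cr=cv2.resize(im[y-45:y+30,x-25:x+25],None,fx=K,fy=K,interpolation=cv2.INTER_CUBIC)
    cr=cv2.convertScaleAbs(cr,alpha=1.8,beta=20)
    for q,col in ((u,(0,0,255)),(g,(0,255,0))): cv2.circle(cr,tuple(int(k) for k in ((q-[x-25,y-45])*K)),4,col,1)
    out.append(cr)
cv2.imwrite('pics/z1.png',np.hstack(out))
```

```text
side [231.0276721  218.14895695] [229.6790203  199.98425763] [232.77509316 237.74905253]
top [290.34887483 220.34006577] [294.83434164 218.15466959] [287.01432382 222.05829296]
```

View pics/z1.png

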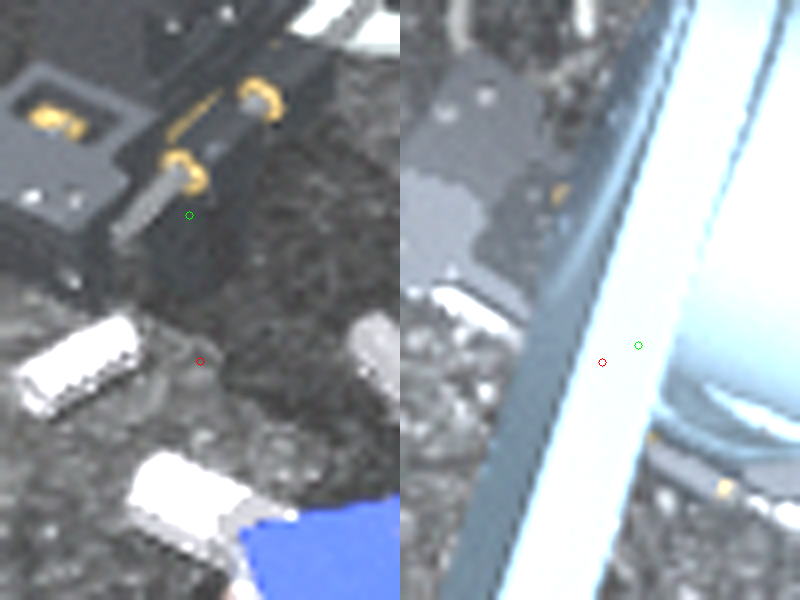

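Run:
```python
from h import *
p=np.array([.19056,.54252,.19951]); Y=np.array([.3314,.9435,0])
for k in (-.05,0,.05): print(px('side',p+k*Y),px('side',p+k*Y+[0,0,.026]))
```

```text
[156.36005881  94.90632851] [155.24039072  87.79342654]
[163.80769761  89.4639569 ] [162.7936295   82.47657921]
[170.88785461  84.29012307] [169.9704195   77.42472028]
```

The fingertips show about 28 mm higher than the reported TCP, and the same offset appears in the first image. That explains why the fingers closed above the cap. I'll open, go lower and feel for the bench.

```bash
python3 -m handwheel '{"delta_pos":[[0,0,0],[0,0,0],[0,0,0],[0,0,0],[0,0,0],[0,0,0],[0,0,1],[0,0,4]],"roll":[0,0,0,0,0,0,0,0]}' 1; python3 -c "
from h import *
st(); plan([.463,-.024,-.014])"
```

```text
clock: 9.05
tool_pos: [0.4644, -0.0246, 0.0454]
tool_rot: [-0.897, -2.993, -0.114]
force: [0.4, -0.0, -1.2]
grip_width: 0.0622
finger_force: 0.0
clk 9.05 p [ 0.4644 -0.0246  0.0454] q [-0.37  0.15  2.    0.08  1.02 -1.4 ] F [ 0.4 -0.  -1.2] w 0.0622 ff 0.0
[[-0.835  0.55   0.006]
 [ 0.548  0.833  0.074]
 [ 0.035  0.065 -0.997]]
clk 9.05 d_cm [-0.06 -0.42  5.93]
```

```bash
python3 -m handwheel '{"delta_pos":[[0,-0.1,1],[0,-0.2,3],[0,-0.3,4.5],[0,-0.4,5.5],[0,-0.4,5.9],[0,-0.4,5.9]],"roll":[0,0,0,0,0,0]}';python3 -m handwheel '{"delta_pos":[[0,0,0.3],[0,0,0.3]],"roll":[0,0]}'; python3 -m handwheel '{"delta_pos":[[0,0,0.3],[0,0,0.3]],"roll":[0,0]}'
```

```text
clock: 9.65
tool_pos: [0.4593, -0.0224, -0.0154]
tool_rot: [-0.895, -2.986, -0.114]
force: [0.1, 0.1, -0.3]
grip_width: 0.088
finger_force: 0.0
clock: 9.85
tool_pos: [0.46, -0.0223, -0.0178]
tool_rot: [-0.895, -2.988, -0.114]
force: [-1.2, 0.0, -0.3]
grip_width: 0.0882
finger_force: 0.0
clock: 10.05
tool_pos: [0.4596, -0.0219, -0.0211]
tool_rot: [-0.895, -2.987, -0.114]
force: [-0.2, -0.4, -0.6]
grip_width: 0.0878
finger_force: 0.0
```

```bash
python3 -m handwheel '{"delta_pos":[[0,0,0.2],[0,0,0.2]],"roll":[0,0]}'; python3 -m handwheel '{"delta_pos":[[0,0,0],[0,0,0],[0,0,0],[0,0,0],[0,0,0],[0,0,0],[0,0,0],[0,0,0]],"roll":[0,0,0,0,0,0,0,0]}' -1
```

```text
clock: 10.25
tool_pos: [0.4595, -0.0218, -0.0232]
tool_rot: [-0.895, -2.987, -0.114]
force: [0.7, -0.7, 0.6]
grip_width: 0.0882
finger_force: 0.0
clock: 11.05
tool_pos: [0.4597, -0.0218, -0.023]
tool_rot: [-0.895, -2.987, -0.114]
force: [-0.6, 0.3, 0.5]
grip_width: 0.0271
finger_force: 30.0
```

```bash
python3 -m handwheel '{"delta_pos":[[0.1,0.2,-3],[1.5,1,-7],[5.5,3.2,-9],[9.8,5.5,-10],[14,7.8,-10.5],[18.4,10.1,-11],[22.7,12.4,-11.3],[27,14.7,-11.5],[31.5,17.1,-11.7],[36,19.5,-11.9]],"roll":[0,0,-1.6,-3.2,-4.8,-6.4,-8,-9.6,-11.2,-12.8]}'
python3 -c "
from h import *
st(); plan([.125,.86,.15])"
```

```text
clock: 12.05
tool_pos: [0.2657, 0.3286, 0.1232]
tool_rot: [-0.832, 3.004, 0.115]
force: [1.4, 0.1, 0.1]
grip_width: 0.0274
finger_force: 30.0
clk 12.05 p [0.2657 0.3286 0.1232] q [ 0.55 -0.14  2.1   0.07  1.14 -1.59] F [1.4 0.1 0.1] w 0.0274 ff 30.0
[[-0.857 -0.515  0.002]
 [-0.513  0.855  0.077]
 [-0.041  0.065 -0.997]]
clk 12.05 d_cm [-15.3   52.85   1.38]
```

```bash
python3 -m handwheel '{"delta_pos":[[-1.3,4.6,0],[-2.6,9.2,0],[-4,13.8,0],[-5.3,18.4,0],[-6.6,23,0],[-8,27.6,0.5],[-9.3,32.2,0.8],[-10.6,36.8,1],[-12,41.4,1.2],[-13.3,46,1.4]],"roll":[-1.3,-2.6,-3.9,-5.2,-6.5,-7.8,-9,-10.2,-10.2,-10.2]}'
python3 -c "
from h import *
st(); plan([.125,.86,.15])"
```

```text
clock: 13.05
tool_pos: [0.1462, 0.7917, 0.1433]
tool_rot: [-2.021, 2.339, 0.088]
force: [-0.0, 0.8, -1.1]
grip_width: 0.027
finger_force: 30.0
clk 13.05 p [0.1462 0.7917 0.1433] q [ 1.23  0.68  1.05  0.03  1.35 -1.77] F [-0.   0.8 -1.1] w 0.027 ff 30.0
[[-0.145 -0.989  0.   ]
 [-0.987  0.145  0.075]
 [-0.075  0.01  -0.997]]
clk 13.05 d_cm [-6.48  3.09 -0.16]
```

```bash
python3 -m handwheel '{"delta_pos":[[-1.7,4.5,0],[-3.4,9,0],[-5.1,13.5,0],[-9.5,13.5,0],[-14,13.5,0],[-18.5,13.5,0],[-23,13.5,0],[-27,13.5,0],[-32,13.5,0],[-36,13.5,0]],"roll":[0,0,0,0,0,0,0,0,0,0]}'
python3 -c "
from h import *
st()"
```

```text
clock: 14.05
tool_pos: [0.0491, 0.9662, 0.1453]
tool_rot: [-1.997, 2.312, 0.139]
force: [0.3, -0.2, -0.0]
grip_width: 0.0269
finger_force: 30.0
clk 14.05 p [0.0491 0.9662 0.1453] q [ 1.39  1.13  0.3   0.02  1.6  -1.6 ] F [ 0.3 -0.2 -0. ] w 0.0269 ff 30.0
[[-0.145 -0.989  0.004]
 [-0.982  0.145  0.123]
 [-0.122  0.014 -0.992]]
```

```bash
python3 -m handwheel '{"delta_pos":[[-5,0,0]],"roll":[0]}' | grep rot;  python3 -m handwheel '{"delta_pos":[[-5,0,-5]],"roll":[0]}'|grep -E 'rot|pos';python3 -m handwheel '{"delta_pos":[[-30,0,-30]],"roll":[0]}'
python3 -c "
from h import *
st()"
```

```text
tool_rot: [-1.982, 2.293, 0.173]
tool_pos: [0.0572, 0.9767, 0.1678]
tool_rot: [-1.975, 2.288, 0.188]
clock: 14.35
tool_pos: [0.0606, 0.9789, 0.2087]
tool_rot: [-1.959, 2.268, 0.221]
force: [-0.0, 1.0, 0.2]
grip_width: 0.0274
finger_force: 30.0
clk 14.35 p [0.0606 0.9789 0.2087] q [ 1.38  1.06  0.3   0.03  1.58 -1.61] F [-0.   1.   0.2] w 0.0274 ff 30.0
[[-0.145 -0.989  0.008]
 [-0.969  0.143  0.199]
 [-0.198  0.022 -0.98 ]]
```

```bash
python3 -m handwheel '{"delta_pos":[[-30,0,0]],"roll":[0]}' | grep rot
python3 -m handwheel '{"delta_pos":[[-30,0,0]],"roll":[0]}' | grep rot
python3 -m handwheel '{"delta_pos":[[-5,0,0]],"roll":[0]}' | grep rot
python3 -m handwheel '{"delta_pos":[[-5,0,0]],"roll":[0]}' | grep rot
python3 -m handwheel '{"delta_pos":[[-5,0,3]],"roll":[0]}' | grep rot
python3 -m handwheel '{"delta_pos":[[-5,0,3]],"roll":[0]}' | grep rot
python3 -c "
from h import *
st()"
```

```text
tool_rot: [-1.937, 2.242, 0.263]
tool_rot: [-1.921, 2.224, 0.292]
tool_rot: [-1.905, 2.206, 0.322]
tool_rot: [-1.887, 2.186, 0.353]
tool_rot: [-1.868, 2.164, 0.384]
tool_rot: [-1.854, 2.148, 0.409]
clk 14.95 p [0.0862 1.0524 0.1888] q [ 1.36  1.1   0.3   0.06  1.35 -1.64] F [-1.5 -0.8 -0.6] w 0.0272 ff 30.0
[[-0.142 -0.99   0.023]
 [-0.912  0.139  0.385]
 [-0.385  0.034 -0.922]]
```

```bash
python3 -m handwheel '{"delta_pos":[[-5,0,0]],"roll":[0]}' | grep rot
python3 -m handwheel '{"delta_pos":[[-5,0,2]],"roll":[0]}' | grep rot
python3 -m handwheel '{"delta_pos":[[-5,0,2]],"roll":[0]}' | grep rot
python3 -m handwheel '{"delta_pos":[[-5,0,0]],"roll":[0]}' | grep rot
python3 -m handwheel '{"delta_pos":[[-5,0,2]],"roll":[0]}' | grep rot
python3 -m handwheel '{"delta_pos":[[-5,0,2]],"roll":[0]}' | grep rot
python3 -m handwheel '{"delta_pos":[[-5,0,0]],"roll":[0]}' | grep rot
python3 -m handwheel '{"delta_pos":[[-5,0,2]],"roll":[0]}' | grep rot
python3 -m handwheel '{"delta_pos":[[-5,0,2]],"roll":[0]}' | grep rot
python3 -m handwheel '{"delta_pos":[[-5,0,0]],"roll":[0]}' | grep rot
python3 -c "
from h import *
s,M=st(); m=M@np.array([-1,0,-.043]); print(m, np.degrees(np.arcsin(m[2]/np.linalg.norm(m))), np.degrees(np.arctan2(m[1],m[0])))"
```

```text
tool_rot: [-1.843, 2.136, 0.429]
tool_rot: [-1.818, 2.107, 0.466]
tool_rot: [-1.8, 2.087, 0.492]
tool_rot: [-1.786, 2.072, 0.513]
tool_rot: [-1.762, 2.044, 0.546]
tool_rot: [-1.745, 2.024, 0.57]
tool_rot: [-1.732, 2.01, 0.588]
tool_rot: [-1.708, 1.983, 0.619]
tool_rot: [-1.69, 1.963, 0.642]
tool_rot: [-1.677, 1.95, 0.658]
clk 15.95 p [0.118  1.136  0.2549] q [ 1.33  1.09  0.3   0.12  1.07 -1.68] F [ 0.5 -0.  -2.8] w 0.0276 ff 30.0
[[-0.132 -0.99   0.049]
 [-0.758  0.132  0.638]
 [-0.639  0.047 -0.768]]
[0.12944947 0.73081166 0.67156991] 42.14042143485717 79.95532311342856
```

```bash
python3 -m handwheel '{"delta_pos":[[-5,0,2]],"roll":[0]}' | grep rot
python3 -m handwheel '{"delta_pos":[[-5,0,2]],"roll":[0]}' | grep rot
python3 -m handwheel '{"delta_pos":[[-5,0,2]],"roll":[0]}' | grep rot
python3 -m handwheel '{"delta_pos":[[-5,0,2]],"roll":[0]}' | grep rot
python3 -m handwheel '{"delta_pos":[[-5,0,2]],"roll":[0]}' | grep rot
python3 -m handwheel '{"delta_pos":[[-5,0,2]],"roll":[0]}' | grep rot
python3 -m handwheel '{"delta_pos":[[-5,0,2]],"roll":[0]}' | grep rot
python3 -c "
from h import *
s,M=st(); m=M@np.array([-1,0,-.043]); print(m, np.degrees(np.arcsin(m[2]/np.linalg.norm(m))), np.degrees(np.arctan2(m[1],m[0])))
e={}
for c in ('top','side'):
  get_image(c)
  for i in range(4):
    for l in ('electrode_tip','electrode_seat','electrode_stand'):
      if i: get_image(c)
      for d in nets.tip_of(c,l)[:1]: e.setdefault((c,l),[]).append(w(c,d['at']))
for k in e: print(k,np.median(e[k],0).round(4),np.std(e[k],0).round(4))
im=get_image('side'); cv2.imwrite('pics/sfull.png',im); cv2.imwrite('pics/tfull.png',get_image('top'))
print(px('side',s['tool_pos']),px('top',s['tool_pos']))"
```

```text
tool_rot: [-1.653, 1.922, 0.686]
tool_rot: [-1.636, 1.903, 0.706]
tool_rot: [-1.619, 1.884, 0.726]
tool_rot: [-1.601, 1.864, 0.745]
tool_rot: [-1.583, 1.845, 0.765]
tool_rot: [-1.566, 1.825, 0.784]
tool_rot: [-1.548, 1.805, 0.802]
clk 16.65 p [0.1345 1.1783 0.3322] q [ 1.32  1.06  0.3   0.16  0.89 -1.71] F [-0.  -1.3 -0.1] w 0.0271 ff 30.0
[[-0.119 -0.99   0.069]
 [-0.613  0.128  0.78 ]
 [-0.781  0.051 -0.622]]
[0.11631102 0.57909822 0.80806311] 53.83462635406015 78.64332867079874
('top', 'electrode_tip') [0.4897 0.199  0.1623] [0.0013 0.001  0.0015]
('top', 'electrode_seat') [0.4929 0.2205 0.1975] [0.0312 0.1852 0.0879]
('top', 'electrode_stand') [ 0.5085  0.3186 -0.0021] [0.0026 0.0013 0.0013]
('side', 'electrode_tip') [0.489  0.1992 0.1654] [0.0293 0.1768 0.0725]
('side', 'electrode_seat') [0.4924 0.2204 0.1971] [0.0023 0.0021 0.0013]
('side', 'electrode_stand') [0.51   0.3246 0.0026] [0.0012 0.0014 0.0012]
[174.88919911   6.51292899] [-365.36055457  405.37420963]
```

```bash
python3 -m handwheel '{"delta_pos":[[-5,0,2]],"roll":[0]}' | grep rot
cat >> h.py <<'E'
def axis():
    s,M=st(); m=M@np.array([-1,0,-.043]); m/=np.linalg.norm(m)
    print('elev',np.degrees(np.arcsin(m[2])).round(2),'az',np.degrees(np.arctan2(m[1],m[0])).round(2)); return s,M,m
E
python3 -c "
from h import *
axis();plan([.25,.75,.42]);plan([.34,.30,.42])"
```

```text
tool_rot: [-1.534, 1.79, 0.817]
clk 19.05 p [0.136  1.1812 0.3425] q [ 1.32  1.06  0.3   0.17  0.88 -1.71] F [ 0.   0.7 -1.5] w 0.0272 ff 30.0
[[-0.118 -0.991  0.07 ]
 [-0.596  0.127  0.793]
 [-0.794  0.052 -0.605]]
elev 55.04 az 78.42
clk 19.05 d_cm [ 18.2  -16.39 -38.08]
clk 19.05 d_cm [ 43.96 -31.03 -73.12]
```

```bash
python3 -m handwheel '{"delta_pos":[[1.8,-1.6,-3.8],[3.6,-3.3,-7.6],[5.5,-4.9,-11.4],[7.3,-6.6,-15.2],[9.1,-8.2,-19],[11,-9.8,-22.8],[12.7,-11.5,-26.7],[14.6,-13.1,-30.5],[16.4,-14.8,-34.3],[18.2,-16.4,-38.1]],"roll":[-0.3,-0.3,-0.3,-0.3,-0.3,-0.3,-0.3,-0.3,-0.3,-0.3]}'
python3 -c "
from h import *
axis();plan([.34,.30,.42])"
```

```text
clock: 20.05
tool_pos: [0.2508, 0.7481, 0.4243]
tool_rot: [-1.55, 1.761, 0.805]
force: [0.9, 0.1, 0.1]
grip_width: 0.0272
finger_force: 30.0
clk 20.05 p [0.2508 0.7481 0.4243] q [ 0.89 -0.    1.64  0.67  0.79 -2.42] F [0.9 0.1 0.1] w 0.0272 ff 30.0
[[-0.09  -0.993  0.073]
 [-0.594  0.113  0.796]
 [-0.799  0.028 -0.6  ]]
elev 55.51 az 81.16
clk 20.05 d_cm [ 26.17 -13.91 -34.77]
```

```bash
cat > k.py <<'E'
from h import *
def rot(q,s4=1): return (R.from_euler('ZY',[q[0],q[1]+q[2]])*R.from_euler('ZYZ',[s4*q[3],q[4],q[5]+np.pi/2])).as_matrix()
s=readout.state(); M=R.from_rotvec(s['tool_rot']).as_matrix()
for s4 in (1,-1): print(s4,np.abs(rot(s['q'],s4)-M).max())
for q1 in (-.5,-.3,0,.4):
  for p in (1.8,2.2):
    A=R.from_euler('ZY',[q1,p]).inv()
    for n,T in (('same',M),('flip',M@np.diag([-1,-1,1.]))):
      e=(A*R.from_matrix(T)).as_euler('ZYZ'); print(q1,p,n,e[0].round(2),e[1].round(2),((e[2]-np.pi/2+np.pi)%(2*np.pi)-np.pi).round(2))
E
python3 k.py
```

```text
1 6.661338147750939e-16
-1 0.9292349349538493
-0.5 1.8 same 0.84 1.74 2.74
-0.5 1.8 flip 0.84 1.74 -0.4
-0.5 2.2 same 0.83 1.47 2.45
-0.5 2.2 flip 0.83 1.47 -0.69
-0.3 1.8 same 0.9 1.6 2.87
-0.3 1.8 flip 0.9 1.6 -0.27
-0.3 2.2 same 0.93 1.35 2.55
-0.3 2.2 flip 0.93 1.35 -0.59
0 1.8 same 0.95 1.36 3.05
0 1.8 flip 0.95 1.36 -0.1
0 2.2 same 1.06 1.15 2.69
0 2.2 flip 1.06 1.15 -0.45
0.4 1.8 same 0.95 1.04 -3.0
0.4 1.8 flip 0.95 1.04 0.14
0.4 2.2 same 1.21 0.85 2.85
0.4 2.2 flip 1.21 0.85 -0.29
```

Joint 6 would hit its limit on the straight path, so I'll turn half a rev now and the other half near the stand.

```bash
python3 -m handwheel '{"delta_pos":[[2.6,-1.4,-3.5],[5.2,-2.8,-7],[7.8,-4.2,-10.4],[10.4,-5.6,-13.9],[13,-7,-17.4],[15.7,-8.3,-20.9],[18.3,-9.7,-24.3],[21,-11.1,-27.8],[23.6,-12.5,-31.3],[26.2,-13.9,-34.8]],"roll":[1.7,3.4,5.1,6.8,8.5,10.2,11.9,13.6,15.3,17]}'
python3 -c "
from h import *
st();plan([.42,.0,.36])"
```

```text
clock: 21.05
tool_pos: [0.3399, 0.2995, 0.4199]
tool_rot: [0.062, 2.756, 1.367]
force: [0.1, -0.2, -0.8]
grip_width: 0.0271
finger_force: 30.0
clk 21.05 p [0.3399 0.2995 0.4199] q [-0.32 -0.55  2.06  0.92  1.78 -1.71] F [ 0.1 -0.2 -0.8] w 0.0271 ff 30.0
[[-0.997  0.007  0.076]
 [ 0.065  0.605  0.794]
 [-0.04   0.796 -0.603]]
clk 21.05 d_cm [ -9.69 -22.82 -19.55]
```

```bash
python3 -m handwheel '{"delta_pos":[[-1,-2.3,-2],[-2,-4.6,-4],[-3,-6.9,-5.9],[-3.9,-9.1,-7.8],[-4.9,-11.4,-9.8],[-5.8,-13.7,-11.7],[-6.8,-16,-13.7],[-7.8,-18.3,-15.6],[-8.7,-20.5,-17.6],[-9.7,-22.8,-19.6]],"roll":[1.7,3.4,5.1,6.8,8.5,10.2,11.9,13.6,15.3,17]}'
python3 -c "
from h import *
st()"
```

```text
clock: 22.05
tool_pos: [0.4221, 0.0002, 0.3593]
tool_rot: [-1.666, -1.736, -0.934]
force: [0.4, 0.3, -0.2]
grip_width: 0.0273
finger_force: 30.0
clk 22.05 p [4.221e-01 2.000e-04 3.593e-01] q [-0.86 -0.05  1.8   0.69  2.01 -0.8 ] F [ 0.4  0.3 -0.2] w 0.0273 ff 30.0
[[-0.078  0.994  0.074]
 [ 0.61  -0.011  0.792]
 [ 0.789  0.107 -0.605]]
```

```bash
python3 -m handwheel '{"delta_pos":[[0,0,0],[0,0,0],[0,0,0],[0,0,0],[0,0,0],[0,0,0],[0,0,0],[0,0,0],[0,0,0],[0,0,0]],"roll":[1.7,3.4,5.1,6.8,8.5,10.2,11.9,13.6,15.3,17]}'
python3 -c "
from h import *
axis()"
```

```text
clock: 23.05
tool_pos: [0.422, 0.0015, 0.3596]
tool_rot: [-2.222, -0.143, -0.173]
force: [-0.2, 0.2, -0.9]
grip_width: 0.0271
finger_force: 30.0
clk 23.05 p [0.422  0.0015 0.3596] q [-0.86 -0.05  1.81  0.69  2.01  0.68] F [-0.2  0.2 -0.9] w 0.0271 ff 30.0
[[ 0.984  0.164  0.074]
 [ 0.042 -0.608  0.792]
 [ 0.175 -0.776 -0.605]]
elev -8.55 az -175.6
```

```bash
python3 -m handwheel '{"delta_pos":[[0,0,0],[0,0,0],[0,0,0],[0,0,0],[0,0,0],[0,0,0],[0,0,0],[0,0,0],[0,0,0],[0,0,0]],"roll":[1.7,3.4,5.1,6.8,8.5,10.2,11.9,13.6,15.3,17]}'
python3 -c "
from h import *
axis()"
```

```text
clock: 24.05
tool_pos: [0.422, 0.0015, 0.3595]
tool_rot: [-1.791, 1.441, 0.629]
force: [0.7, 0.9, -1.2]
grip_width: 0.0269
finger_force: 30.0
clk 24.05 p [0.422  0.0015 0.3595] q [-0.86 -0.05  1.81  0.69  2.01  2.17] F [ 0.7  0.9 -1.2] w 0.0269 ff 30.0
[[ 0.249 -0.966  0.074]
 [-0.603 -0.095  0.792]
 [-0.758 -0.242 -0.605]]
elev 51.59 az 113.92
```

```bash
python3 -c "
from h import *
plan([.485,.09,.16])"; python3 -m handwheel '{"delta_pos":[[0,0,0],[0,0,0],[0,0,0]],"roll":[1.5,3,3.9]}'
python3 -c "
from h import *
axis();plan([.485,.1,.16]);plan([.4847,.179,.072])"
```

```text
clk 24.05 d_cm [11.37 -2.1  19.56]
clock: 24.35
tool_pos: [0.4219, 0.0015, 0.3596]
tool_rot: [-1.557, 1.761, 0.798]
force: [0.7, -0.1, 0.1]
grip_width: 0.0272
finger_force: 30.0
clk 24.35 p [0.4219 0.0015 0.3596] q [-0.86 -0.05  1.81  0.69  2.01  2.51] F [ 0.7 -0.1  0.1] w 0.0272 ff 30.0
[[-0.086 -0.994  0.074]
 [-0.6    0.111  0.792]
 [-0.795  0.024 -0.605]]
elev 55.16 az 81.65
clk 24.35 d_cm [ 9.42 -5.65 20.36]
clk 24.35 d_cm [11.69 -4.96 31.94]
```

Attitude is as needed (elevation 55.2°, azimuth 81.7°). Moving to staging, about 50 mm below the bulb along its axis.

```bash
python3 -m handwheel '{"delta_pos":[[1.3,-0.8,2.9],[2.7,-1.6,5.8],[4,-2.4,8.7],[5.4,-3.2,11.6],[6.7,-4,14.5],[8,-4.8,17.4],[9.4,-5.6,20.4],[10.2,-5.3,24.3],[11,-5.1,28.2],[11.7,-5,32]],"roll":[0,0,0,0,0,0,0,0,0,0]}'
python3 - <<'E'
from h import *
s,M,m=axis(); p=s['tool_pos']; c=p+M@np.array([-.0053,0,-.037]); mo=c+.031*m; print('pred cap',c.round(4),'mouth',mo.round(4))
out=[]
for cam in ('side','top'):
    im=get_image(cam)
    for l in ('storage_cap','cap_mouth','electrode_tip','electrode_seat'):
        print(cam,l,[(w(cam,d['at']).round(4).tolist(),round(d['score'],2)) for d in nets.tip_of(cam,l) if w(cam,d['at'])[2]>.04])
    u=px(cam,c); x,y=[int(k) for k in u]; K=8; y-=12
    cr=cv2.resize(im[y-32:y+32,x-25:x+25],None,fx=K,fy=K,interpolation=cv2.INTER_CUBIC)
    for q,col in ((c,(0,0,255)),(mo,(0,255,0)),([.4895,.199,.165],(255,0,0)),([.4927,.2205,.1965],(255,255,0))): cv2.circle(cr,tuple(int(k) for k in ((px(cam,q)-[x-25,y-32])*K)),4,col,1)
    out.append(cr)
cv2.imwrite('pics/st.png',np.hstack(out))
E
```

```text
clock: 25.35
tool_pos: [0.4854, 0.181, 0.0709]
tool_rot: [-1.56, 1.757, 0.795]
force: [0.6, -0.0, 0.7]
grip_width: 0.0273
finger_force: 30.0
clk 25.35 p [0.4854 0.181  0.0709] q [-0.46  0.39  2.    0.87  1.32  2.31] F [ 0.6 -0.   0.7] w 0.0273 ff 30.0
[[-0.081 -0.994  0.074]
 [-0.6    0.108  0.793]
 [-0.796  0.02  -0.605]]
elev 55.19 az 82.14
pred cap [0.4831 0.1548 0.0975] mouth [0.4855 0.1724 0.1229]
side storage_cap []
side cap_mouth []
side electrode_tip [([0.4909, 0.1982, 0.1648], 0.51)]
side electrode_seat [([0.4917, 0.2198, 0.1972], 0.69)]
top storage_cap [([0.4847, 0.1579, 0.0949], 0.68)]
top cap_mouth []
top electrode_tip [([0.4914, 0.1989, 0.1624], 0.93)]
top electrode_seat [([0.4948, 0.2213, 0.1977], 0.56)]
```

View pics/st.png

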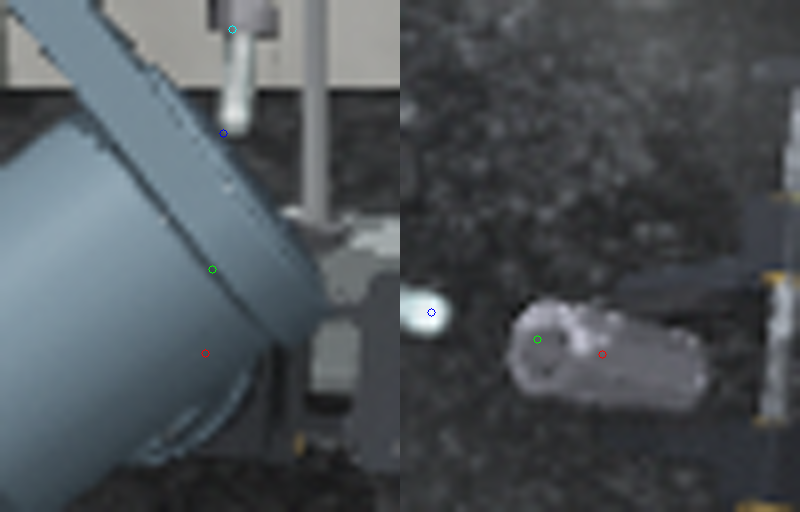

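Run:
```python
from h import *
s,M,m=axis(); p=s['tool_pos']; c=p+M@np.array([-.0053,0,-.037])
e={}; ims=[]
for i in range(6):
    ims.append(get_image('top').astype(float))
    for l in ('storage_cap','cap_mouth','electrode_tip','electrode_seat'):
        for d in nets.tip_of('top',l):
            P=w('top',d['at'])
            if P[2]>.05 and abs(P[1]-.18)<.06: e.setdefault(l,[]).append(P)
for k in e: print(k,len(e[k]),np.mean(e[k],0).round(4),np.std(e[k],0).round(4))
im=np.mean(ims,0); g=im.mean(2)
u=px('top',c); x,y=u.astype(int)
# intensity rows profile per column: threshold vs background, cap & electrode
print('cap pred line', [px('top',c+t*m).round(2).tolist() for t in (-.031,0,.031)])
a=np.array([.573*np.cos(np.radians(81.3)),.573*np.sin(np.radians(81.3)),.819]); T=np.array([.490,.199,.165])
print('elec pred', [px('top',T+t*a).round(2).tolist() for t in (0,.006,.02,.038)])
np.set_printoptions(linewidth=250)
print('cols',x-30,'..',x+14,'rows',y-14,'..')
print(g[y-14:y+12, x-30:x+14].astype(int))
```

```text
clk 25.85 p [0.4852 0.1799 0.0726] q [-0.46  0.39  2.    0.87  1.32  2.31] F [-0.4  0.2 -0.6] w 0.0272 ff 30.0
[[-0.082 -0.994  0.074]
 [-0.599  0.108  0.794]
 [-0.797  0.021 -0.604]]
elev 55.29 az 82.07
cap_mouth 7 [0.4828 0.1704 0.1232] [0.0013 0.0067 0.011 ]
electrode_tip 6 [0.4893 0.1924 0.1506] [0.0031 0.0155 0.0242]
electrode_seat 6 [0.4944 0.2206 0.1972] [0.0012 0.001  0.0018]
storage_cap 5 [0.4813 0.156  0.0964] [0.0015 0.0013 0.0021]
cap pred line [[224.52, 215.21], [216.77, 213.36], [208.65, 211.43]]
elec pred [[194.91, 207.84], [193.16, 207.4], [189.02, 206.37], [183.55, 205.0]]
cols 186 .. 230 rows 199 ..
[[ 48  50  53 ...  45  49  40]
 [ 83  57  48 ...  52  47  47]
 [113  92  58 ...  45  45  45]
 ...
 [ 53  55  50 ...  47  48  47]
 [ 52  49  47 ...  49  49  50]
 [ 57  50  47 ...  51  51  51]]
```

Run:
```python
from h import *
g=np.mean([get_image('top').astype(float).mean(2) for _ in range(6)],0)
for r in range(198,226): print(r,' '.join('%3d'%v for v in g[r,184:228]))
```

```text
198  43  43  47  43  51  48  45  45  44  55  54  45  47  50  55  49  54  49  39  48  49  42  46  47  67  57  63  52  44  45  52  45  46  47  41  45  60  75  58  69  73  62  49  41
199  69  46  49  50  54  46  44  46  44  49  49  46  53  50  51  51  57  49  38  42  49  45  43  55  62  64  71  63  54  49  46  46  61  68  57  49  51  57  51  52  50  50  47  45
200 130 100  82  57  48  43  42  44  46  49  46  46  48  55  48  55  52  43  36  39  44  43  37  46  52  54  56  62  57  57  49  42  48  55  49  44  51  47  46  56  64  66  54  52
201 148 124 112  92  58  42  43  49  48  52  50  43  43  51  46  49  44  39  45  47  56  53  44  38  40  43  59  68  65  63  56  51  48  41  45  48  51  54  52  54  53  54  50  46
202 145 135 128 120  78  46  40  46  51  50  46  39  38  41  39  39  39  39  48  62  76  62  49  42  38  49  57  58  57  56  59  69  63  48  43  50  48  58  56  43  35  47  52  57
203 157 157 143 134  99  52  38  49  54  50  52  54  47  43  41  40  41  41  44  55  63  57  53  42  41  49  46  51  51  44  59  83  65  49  36  50  58  73  69  61  58  61  62  63
204 156 163 149 140 
[... 3239 characters left out ...]
  50  50  51  55  57  50  49  47  53  57  51  47  47  48  51  46  43  47  46  44  55  48  48  52  56  53  45  41  41  43  42  42  42  41  41  46  48  48  46  47
223  59  53  52  49  47  49  49  56  57  51  52  52  74  65  53  50  51  47  45  44  43  43  42  44  56  49  43  48  49  52  48  52  47  46  47  46  47  45  45  43  45  47  49  50
224  53  51  58  50  47  51  53  57  64  60  53  52  62  75  58  49  53  54  48  53  51  44  48  46  48  46  42  45  43  47  48  43  46  48  48  46  48  47  47  46  49  50  50  51
225  61  53  56  49  52  59  56  61  68  63  52  47  63  70  67  52  52  56  51  50  57  56  56  48  46  45  46  48  49  48  50  47  46  46  51  49  48  47  47  47  47  52  52  51
```

Run:
```python
from h import *
s,M,m=axis()
rs=[np.array([.4854,.181,.0709]),np.array([.4852,.1799,.0726]),s['tool_pos']]; p=np.mean(rs,0)
mo=p+M@np.array([-.0053,0,-.037])+.031*m+[-.0026,.0008,-.0005]
az=np.radians(81.5); a=np.array([.573*np.cos(az),.573*np.sin(az),.819]); T=np.array([.490,.1983,.165])
print(s['tool_pos'],mo, px('top',mo))
print('to 12mm short', (M.T@(T-.012*a-mo)*100).round(2),' axis per cm',(M.T@a).round(3), 'gap along',(T-mo)@a)
```

```text
clk 27.65 p [0.484  0.1811 0.0717] q [-0.46  0.39  2.    0.87  1.32  2.31] F [-0.1 -0.4 -0.8] w 0.0272 ff 30.0
[[-0.083 -0.994  0.071]
 [-0.598  0.107  0.795]
 [-0.797  0.024 -0.603]]
elev 55.35 az 81.92
[0.48399592 0.18106978 0.07167501] [0.48255317 0.1726704  0.12326016] [208.0698648  212.66805862]
to 12mm short [-3.72 -0.36 -0.38]  axis per cm [-0.999 -0.004 -0.037] gap along 0.04934008634995463
```

```bash
python3 -m handwheel '{"delta_pos":[[-1,-0.2,-0.2],[-2,-0.36,-0.3],[-3,-0.36,-0.35],[-3.7,-0.36,-0.38],[-3.7,-0.36,-0.38]],"roll":[0,0,0,0,0]}'
python3 - <<'E'
from h import *
axis()
im=np.mean([get_image('top').astype(float) for _ in range(4)],0).astype(np.uint8)
cv2.imwrite('pics/ins.png',cv2.resize(im[190:232,175:235],(800,560),interpolation=cv2.INTER_CUBIC))
E
```

```text
clock: 28.15
tool_pos: [0.4907, 0.2003, 0.1044]
tool_rot: [-1.561, 1.754, 0.8]
force: [-0.7, 0.1, -0.9]
grip_width: 0.0274
finger_force: 30.0
clk 28.15 p [0.4907 0.2003 0.1044] q [-0.42  0.32  2.    0.89  1.35  2.39] F [-0.7  0.1 -0.9] w 0.0274 ff 30.0
[[-0.081 -0.994  0.071]
 [-0.598  0.106  0.794]
 [-0.797  0.022 -0.603]]
elev 55.33 az 82.15
```

View pics/ins.png

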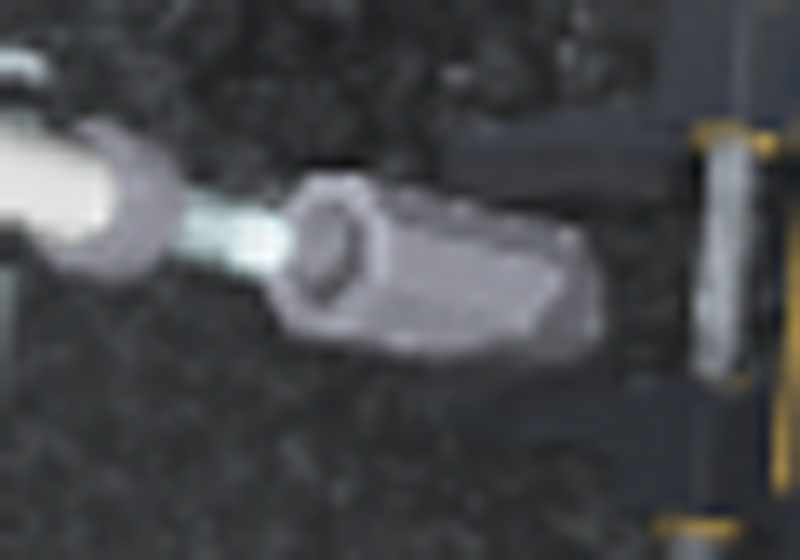

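Lined up in the image: the mouth centre, crop (328,252), lies on the line of the shaft. I'll slide on carefully and watch the force.

```bash
python3 -m handwheel '{"delta_pos":[[-0.5,0,0],[-1,0,-0.03],[-1.6,0,-0.05],[-1.6,0,-0.05]],"roll":[0,0,0,0]}' | grep -E 'pos|force'; python3 -m handwheel '{"delta_pos":[[-0.3,0,0],[-0.7,0,-0.02],[-0.7,0,-0.02]],"roll":[0,0,0]}'| grep -E 'pos|force';  python3 -m handwheel '{"delta_pos":[[-0.2,0,0],[-0.4,0,-0.02],[-0.4,0,-0.02]],"roll":[0,0,0]}'| grep -E 'pos|force'
python3 - <<'E'
from h import *
axis(); get_image('top')
for l in ('electrode_seat','storage_cap'): print(l,[(w('top',d['at']).round(4).tolist(),round(d['score'],2)) for d in nets.tip_of('top',l) if w('top',d['at'])[2]>.04])
E
```

```text
tool_pos: [0.492, 0.2092, 0.1172]
force: [0.5, -0.9, -1.1]
finger_force: 30.0
tool_pos: [0.4924, 0.2132, 0.1226]
force: [-0.4, 0.2, -0.2]
finger_force: 30.0
tool_pos: [0.4926, 0.2153, 0.1256]
force: [0.5, 0.1, 0.4]
finger_force: 30.0
clk 29.35 p [0.4926 0.2153 0.1256] q [-0.39  0.28  2.    0.9   1.36  2.44] F [0.5 0.1 0.4] w 0.0273 ff 30.0
[[-0.083 -0.994  0.071]
 [-0.598  0.107  0.795]
 [-0.797  0.023 -0.603]]
elev 55.35 az 81.94
electrode_seat [([0.4913, 0.2198, 0.1968], 0.75)]
storage_cap [([0.4883, 0.1917, 0.151], 0.61)]
```

No resistance 15 mm in, so this is the deep end. Continuing toward the collar.

```bash
python3 -m handwheel '{"delta_pos":[[-0.5,0,0],[-1,0,-0.03],[-1,0,-0.03]],"roll":[0,0,0]}' | grep -E 'pos|force'; python3 -m handwheel '{"delta_pos":[[-0.4,0,0],[-0.7,0,-0.02],[-0.7,0,-0.02]],"roll":[0,0,0]}'| grep -E 'pos|force';  python3 -m handwheel '{"delta_pos":[[-0.2,0,0],[-0.4,0,-0.01],[-0.4,0,-0.01]],"roll":[0,0,0]}'| grep -E 'pos|force'
```

```text
tool_pos: [0.4937, 0.2212, 0.1343]
force: [0.6, 0.4, -1.5]
finger_force: 30.0
tool_pos: [0.4941, 0.2251, 0.1397]
force: [-0.5, -0.8, 0.4]
finger_force: 30.0
tool_pos: [0.4942, 0.2273, 0.1426]
force: [0.9, -0.4, 0.3]
finger_force: 30.0
```

```bash
for i in 1; do :; done; python3 -m handwheel '{"delta_pos":[[-0.2,0,0],[-0.2,0,0]],"roll":[0,0]}' | grep -E 'pos|force'; python3 -m handwheel '{"delta_pos":[[-0.2,0,0],[-0.2,0,0]],"roll":[0,0]}'| grep -E 'pos|force';  python3 -m handwheel '{"delta_pos":[[-0.2,0,0],[-0.2,0,0]],"roll":[0,0]}'| grep -E 'pos|force'
```

```text
tool_pos: [0.4943, 0.2282, 0.1439]
force: [-0.1, -1.7, -3.2]
finger_force: 30.0
tool_pos: [0.4945, 0.2295, 0.1456]
force: [-0.4, -2.6, -3.8]
finger_force: 30.0
tool_pos: [0.4947, 0.2308, 0.1473]
force: [-0.3, -4.3, -3.1]
finger_force: 30.0
```

Run:
```python
from h import *
F=[];P=[];S=[];C=[]
for i in range(8):
    im=get_image('top'); s=readout.state(); F.append(np.r_[s['force'],s['moment']]); P.append(s['tool_pos'])
    for l,L in (('electrode_seat',S),('storage_cap',C)):
        for d in nets.tip_of('top',l):
            q=w('top',d['at'])
            if q[2]>.1: L.append(q)
axis()
F=np.mean(F,0); a=np.array([.0847,.567,.819]); print('F',F.round(2),'axial',F[:3]@a,'P',np.mean(P,0))
if S: print('seat',np.median(S,0))
if C: print('cap',np.median(C,0))
cv2.imwrite('pics/seat.png',cv2.resize(im[190:232,165:225],(800,560),interpolation=cv2.INTER_CUBIC))
```

```text
clk 32.2 p [0.4948 0.2308 0.1474] q [-0.35  0.23  1.99  0.9   1.37  2.5 ] F [-0.5 -4.4 -3.4] w 0.0274 ff 30.0
[[-0.083 -0.994  0.071]
 [-0.598  0.107  0.795]
 [-0.797  0.023 -0.603]]
elev 55.35 az 81.92
F [-1.23 -4.15 -3.52 -1.11  0.27  0.07] axial -5.336118803067536 P [0.49475179 0.23081329 0.1473303 ]
seat [0.49446693 0.22379678 0.20280094]
cap [0.49192535 0.20723222 0.17185375]
```

View pics/seat.png

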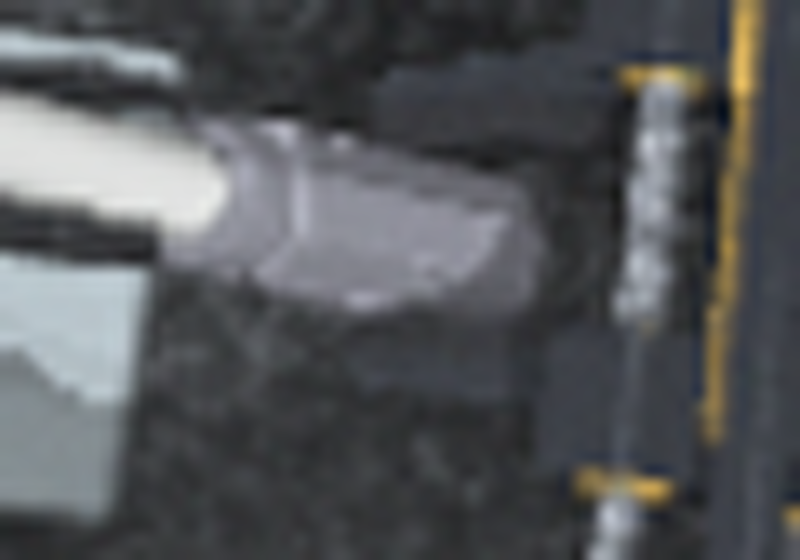

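Seated: the cap's rim lies against the collar at crop (290,210), and the electrode has given about 5 mm. There is a slight sideways load, so I'll relieve it and ease off a little.

```bash
python3 -m handwheel '{"delta_pos":[[0.1,0,-0.1],[0.15,0,-0.1],[0.15,0,-0.1],[0.15,0,-0.1]],"roll":[0,0,0,0]}' | grep -E 'pos|force'
python3 - <<'E'
from h import *
F=[];S=[]
for i in range(8):
    get_image('top'); s=readout.state(); F.append(s['force'])
    for d in nets.tip_of('top','electrode_seat'):
        q=w('top',d['at']); 
        if q[2]>.1: S.append(q)
F=np.mean(F,0); a=np.array([.0847,.567,.819]); M=R.from_rotvec(s['tool_rot']).as_matrix()
print('tool F',(M.T@F).round(2),'axial',F@a,s['tool_pos'],s['clock'],s['grip_width'],'seat',np.mean(S,0), 'travel~',(np.mean(S,0)-[.4934,.2205,.197])@a)
E
```

```text
tool_pos: [0.4944, 0.2293, 0.1467]
force: [-1.5, -0.1, -6.4]
finger_force: 29.9
tool F [4.57 0.1  2.66] axial -4.6686796898479646 [0.49449574 0.22918864 0.1467307 ] 33.35 0.02752525966482462 seat [0.49480207 0.22195674 0.19990066] travel~ 0.0033203659368844377
```

```bash
python3 -m handwheel '{"delta_pos":[[0,0,0.06],[0,0,0.06],[0,0,0.06]],"roll":[0,0,0]}' | grep -E 'pos|force'
python3 - <<'E'
from h import *
F=[]
for i in range(12):
    get_image('side'); s=readout.state(); F.append(s['force'])
F=np.mean(F,0); a=np.array([.0847,.567,.819]); M=R.from_rotvec(s['tool_rot']).as_matrix()
print('tool F',(M.T@F).round(2),'axial',F@a,s['clock'],s['finger_force'])
for l in ('bottle_buffer','petri_dish','electrode_seat'): print(l,[w('side',d['at']).round(3) for d in nets.tip_of('side',l)][:1])
E
```

```text
tool_pos: [0.4946, 0.2296, 0.1465]
force: [-2.7, -1.5, -4.2]
finger_force: 30.0
tool F [4.68 1.05 0.35] axial -4.6930880945297515 34.3 29.96760974805511
bottle_buffer [array([0.644, 0.143, 0.003])]
petri_dish [array([ 0.424, -0.208, -0.001])]
electrode_seat []
```

```bash
python3 -c "
from h import *
print(manip.hand_in())"
```

```text
the job is handed in; nothing more can be done
None
```

I slid the largest cap, deep end up, over the electrode and handed in with it still gripped and pressed lightly against the collar; the electrode gave an estimated 3–8 mm of its 16 mm travel, at 34.3 s of the 64 s allowed.

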